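# Fetch the slide from behind the block and the vial

## Task

The slide in the grey holder is wanted, but the square doming block and the small capped vial stand in its way: stand both on the grey soldering board to clear the path, then draw the slide straight out of its channel, keeping it level, and lay it flat on the middle of the cork rest with its length along the rest's length. Then put the block and the vial back just where each of them stood, keeping them upright throughout, and leave the roll of tape and the pale stone alone.

Things in the scene. Friction and masses are not known exactly. Their poses are not given: they have to be found in the camera images.
- holder: Fixed grey slide holder, 84 x 84 x 19 mm high, dark steel lips on top. Origin: centre of underside; z up. Its channel runs along x, open at the -x end (mouth at x = -42 mm, the robot's right), stopped at +x; floor 5 mm over the bench, 64 mm wide, 10 mm high, under lips that leave a 34 mm wide slot open along the top's middle. The slide is free of it after 80 mm of level travel along -x.
- slide: Loose aluminium slide in the channel: plate 78 (x) x 60 (y) x 8 mm, 0.12 to 0.2 kg, 2 mm play each side and above. Origin: centre of the plate's underside; z up; axes as the holder's at the start. On its middle a black upright fin, 28 (x) x 14 (y) mm, its top 58 mm over the underside, stands up through the holder's slot (foot collar 34 x 22, to 12 mm): pinch it across y at 30 to 55 mm.
- block: Square tan doming block with round hollows on top, 46 x 46 x 45 mm high, 0.3 to 0.65 kg, standing before the holder's mouth, its sides within 0.15 rad of parallel to the holder's. Origin: centre of its underside; z up, x and y square to its sides.
- vial: Small upright cylindrical vial with black cap, 27 mm across, 60 mm high, body 25 mm across up to 48 mm, about 0.06 kg. Stands before the holder's mouth beside the block (on either side), about 72 mm from it centre to centre. Origin: centre of its underside; z up.
- board: Fixed flat grey soldering board, 65 (x) x 120 (y) x 16 mm high, where the block and the vial stand meanwhile, side by side along y. Origin: centre of its underside; z up. Behind the bench's right part stands a black oven 0.21 m high, at least 70 mm from the middle of the board or rest; swing round it: nothing tall stands within 0.45 m of the robot's axis.
- rest: Fixed low plywood rest with cork top, 100 (x, its length) x 80 (y) x 12 mm high. Origin: centre of its underside; z up.
- rest_top (a point): Centre of the top of the cork rest, 12 mm above the bench; axes as the rest's.
- tape: Bystander: roll of masking tape lying flat, 68 mm across, 24 mm high. Origin: centre of its underside.
- stone: Bystander: loose rough stone, the pale grey one (the darker brown stones are part of the bench), 51 x 50 x 36 mm. Origin: centre of its underside.

How it is judged:
On the way, in this order (a step that is already met when the one before it is completed fails the run):
1. the block and the vial both stand released on the soldering board (x of block in the frame of board between -0.033 and 0.033 m and y of block in the frame of board between -0.06 and 0.06 m and z of block in the frame of board between 0.01 and 0.022 m and angle between each of block, vial's own z axis and vertical below 0.15 rad and linear speed of each of block, vial below 0.02 m/s and contact force between the fingers and block below 0.1 N and x of vial in the frame of board between -0.033 and 0.033 m and y of vial in the frame of board between -0.06 and 0.06 m and z of vial in the frame of board between 0.01 and 0.022 m and contact force between the fingers and vial below 0.1 N), for 0.2 s.
2. the slide lies released on the cork rest, while the block and the vial still stand on the board (all of step 1 and horizontal distance between slide and rest_top below 0.015 m and z of slide in the frame of rest between 0.008 and 0.018 m and angle between the x axis of slide and the x axis of rest, either way round below 0.2 rad and angle between slide's own z axis and vertical below 0.1 rad and linear speed of slide below 0.02 m/s and contact force between the fingers and slide below 0.1 N), for 0.2 s.
At the end, for the whole second after the job is handed in: The slide lies flat on the cork rest, its centre within 15 mm of the middle of the rest and its length within 0.2 rad of the rest's length; the block and the vial stand upright on the bench, each within 15 mm of where it stood at the start (turning does not matter); all released and at rest (horizontal distance between slide and rest_top below 0.015 m and z of slide in the frame of rest between 0.008 and 0.018 m and angle between the x axis of slide and the x axis of rest, either way round below 0.2 rad and angle between slide's own z axis and vertical below 0.1 rad and linear speed of each of slide, block, vial below 0.02 m/s and contact force between the fingers and slide below 0.1 N and distance of each of block, vial from where it was at the start of the episode below 0.015 m and angle between each of block, vial's own z axis and vertical below 0.15 rad); the robot touches nothing.
It fails at once if the slide is tilted more than 0.26 rad (angle between slide's own z axis and vertical above 0.26 rad).
It fails at once if the block or the vial is tipped more than 0.5 rad (angle between any of block, vial's own z axis and vertical above 0.5 rad).
It fails at once if the tape or the stone is moved more than 20 mm (distance of any of tape, stone from where it was at the start of the episode above 0.02 m).
It also fails if it takes over 134 s, if anything falls off the work surface, if the arm or the gripper's body presses on something with over 40 N, if the wrist force passes 120 N, or if a joint passes its speed limit or range.

## Robot

A 6-joint arm with a two-finger parallel gripper is mounted at the origin on a cart in front of the work surface, level with it; the furniture and walls round the work are solid. World frame = base frame: x ahead of the robot, y to its left, z up, the work surface at z = 0. Lengths are in m, angles in rad, forces in N, time in s.
With the tool pointing down it reaches from about 0.35 to 0.875 m from the base axis. Payload 4.2 kg.
Tool frame: the origin (TCP) lies at the very end of the fingers, on their centre line; the grasp point (between the pads) lies 19 mm behind it (r.grip_point_offset is the distance from the TCP to the grasp point, in m); z points along the fingers, y is the line along which they close (so a half turn about z gives the same grasp; the last joint's range is limited). The gripper opens to 87 mm and grips with 3 to 60 N. Pads are 19 mm wide; open, the fingers measure 117 mm over their backs; the gripper's body (75 mm by 190 mm) begins 51 mm behind the grasp point.
Start: joints at [-1.064, 0.385, 0.008, 0, -1.194, -0.259], TCP at [0.153, -0.606, 0.223] pointing down, gripper open.
Joint ranges: [-3.14, 3.14], [-1.21, 2.06], [-1.07, 1.41], [-3.16, 2.05], [-2.99, -0.16], [-3.1, 3.1]. Speed limits (rad/s): [2.79, 2.79, 3.14, 3.14, 3.14, 3.14].

## Interface

Orientations are given as a unit quaternion [w, x, y, z].
In Python, from plant import status, snapshot, ticket, r gives the robot as it stands.
- The arm moves only by the tool move_arm, never from a script. Its argument "increments" is a list of rows, each an object with "dp": the shift along the world's x, y, z in m, a list of three; "angular": the turn, a rotation vector about the world's x, y, z in degrees, a list of three; "claw": the finger opening in m, from 0 to 0.087. A call has 1 to 20 rows; each row is the pose to reach, as a shift and turn from the pose commanded when the call began; what a row does not reach only later rows make up. A row lasts 1/8 s, in which the tool goes at most 62.5 mm and 10.7 degrees, less where a joint would pass 70% of its speed; a pose out of reach is approached as far as the arm can. A call with a gripper value outside its range is refused whole. The fingers move at their own pace and stop on an object; "force" is the grip in N (left out, the last holds). Time passes only in rows, so rows that repeat a pose let the fingers close. It gives the time, the measured TCP pose, the force, the opening and the grip force at its end, in the units of the state.
- status.get_state(): the state, without advancing time (a new reading comes with each control period).
- snapshot(name): name is "scene" or "top" or "wrist"; returns a dict with "pixels" (420x560x3 uint8, red, green, blue), "z_map" (420x560 float32, m along the optical axis (not along the pixel's ray), 0 where there is no reading), "fx", "fy", "cx", "cy" (pixels), "extrinsics" (4x4, takes a point from camera to world coordinates). Camera axes: x right, y down, z forward; pixel columns grow to the right and rows downward; lengths in m; the calibration is good to about 2 mm. A picture is of the moment at which its call begins.
- ticket.hand_in(): hands the job in; it is judged then, once.
The state is a dict: "time_s": time; "q": joint angles; "qvel": joint speeds; "joint_efforts": joint torques, N m; "tcp_pos": TCP position; "tool_rot": TCP orientation; "force": force on the tool from outside, world axes, zero at the start; "torque": the same for the moment, N m; "finger_gap": finger opening in m; "grip_force": force on a finger pad.
Only numpy, scipy, OpenCV 4.12 (cv2) and the standard library are available. Lean on these libraries where they do the work, as an engineer would, in place of code of your own. Each camera call takes 0.05 s, during which the arm holds its last target. There are 200 camera calls.

## Working session

There is one attempt and no reset: what is moved stays moved. The work goes in short steps, Python scripts to look and compute and a tool call to move; the robot and the scene stay as the last step left them, time stands still between calls to the robot, and variables do not carry over. Pictures are saved under pics/ and viewed, at most 14 in all, crops included, and the job is handed in when it is done.

Besides the shell and the picture viewer there is one more tool, called after "Emit:" by a JSON object that holds its "name" and its "arguments". move_arm: Moves the arm, as the interface text tells. Its arguments: {"type":"object","properties":{"increments":{"type":"array","items":{"type":"object","properties":{"dp":{"type":"array","items":{"type":"number"}},"angular":{"type":"array","items":{"type":"number"}},"claw":{"type":"number"}}}},"force":{"type":"number"}},"required":["increments"]}

```bash
ls; mkdir -p pics
cat > h.py <<'E'
import numpy as np, cv2
from plant import status, snapshot, ticket, r
def save(name, f):
    s=snapshot(name); cv2.imwrite('pics/'+f+'.png', s['pixels'][:,:,::-1]); np.savez('pics/'+f+'.npz',**s); return s
def load(f): return dict(np.load('pics/'+f+'.npz'))
def ray(s,u,v):
    d=np.array([(u-s['cx'])/s['fx'],(v-s['cy'])/s['fy'],1.]); E=s['extrinsics']; return E[:3,3],E[:3,:3]@d
def plane(s,u,v,z):
    o,d=ray(s,u,v); return o+d*(z-o[2])/d[2]
def cloud(s):
    h,w=s['z_map'].shape; u,v=np.meshgrid(np.arange(w),np.arange(h)); z=s['z_map']
    P=np.stack([(u-s['cx'])/s['fx']*z,(v-s['cy'])/s['fy']*z,z],-1); E=s['extrinsics']
    W=P@E[:3,:3].T+E[:3,3]; W[z==0]=np.nan; return W
E
python3 - <<'E'
from h import *
for n in ['scene','top','wrist']:
    s=save(n,n+'0'); print(n,s['fx'],s['cx'],s['cy'],s['extrinsics'].round(3).tolist())
print(status.get_state())
E
```

```text
pics
scene 470.26962757255376 276.2760532080841 206.31590368517953 [[-0.827, -0.308, 0.47, -0.038], [-0.562, 0.437, -0.702, 0.909], [0.011, -0.845, -0.534, 0.582], [0.0, 0.0, 0.0, 1.0]]
top 381.0205543693003 278.54134033459206 210.04443310737923 [[0.02, -0.994, 0.108, 0.366], [-1.0, -0.02, 0.006, 0.184], [-0.004, -0.108, -0.994, 0.89], [0.0, 0.0, 0.0, 1.0]]
wrist 307.486722941351 283.3886304931679 207.0417698870534 [[-0.246, 0.926, 0.287, 0.074], [0.969, 0.234, 0.077, -0.626], [0.004, 0.297, -0.955, 0.385], [0.0, 0.0, 0.0, 1.0]]
{'time_s': 0.15, 'q': array([-1.06439436e+00,  3.85382507e-01,  6.97701348e-03, -3.24050460e-04,
       -1.19403469e+00, -2.58590805e-01]), 'qvel': array([ 5.76600201e-04, -2.67546380e-03,  3.94868443e-03,  2.23407941e-03,
        1.24126277e-03,  7.86982027e-05]), 'joint_efforts': array([ 3.49893680e-04, -3.91053808e+01,  1.87586635e+01,  4.22240764e+00,
        1.23463338e-02, -1.41512023e-04]), 'tcp_pos': array([ 0.15319524, -0.60547552,  0.22172808]), 'tool_rot': array([-1.67045944e-04, -1.23529460e-01,  9.92340554e-01,  8.18744870e-04]), 'force': array([-0.5099535 , -0.26160357,  0.80102877]), 'torque': array([ 0.0377242 , -0.03468144, -0.01118832]), 'grip_force': 0.0, 'finger_gap': 0.08713139101011026}
```

View pics/top0.png

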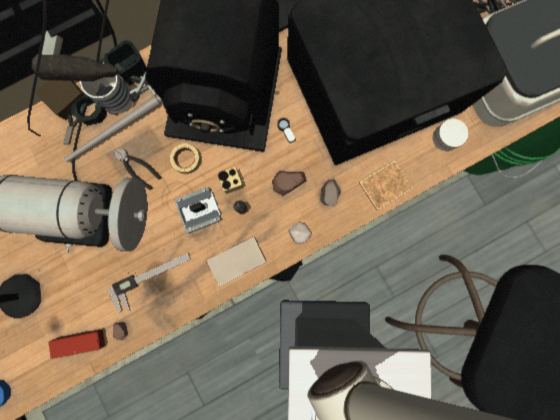

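View pics/scene0.png

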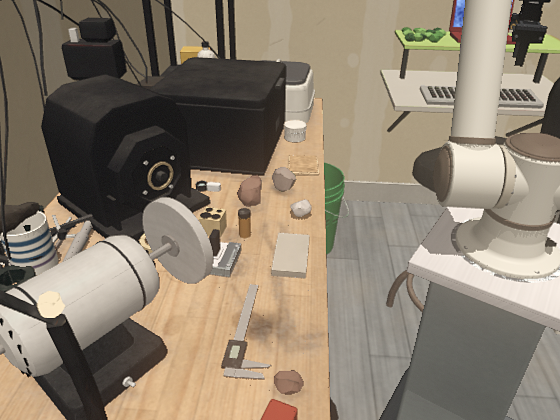

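View pics/wrist0.png

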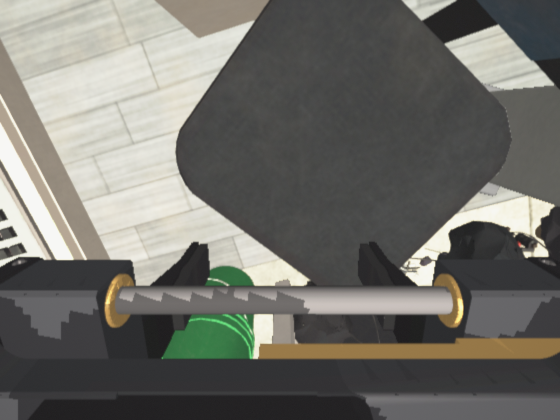

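The top view shows the holder with its fin at about (199,209), the block at (231,179), the vial at (241,207), the tape at (185,157) and the pale stone at (300,232). The board is at (237,261) and the cork rest at (386,185). The scene view agrees. The wrist camera sees only floor from its start pose.

Run:
```python
from h import *
s=load('top0'); W=cloud(s)
for n,(u,v) in dict(fin=(199,208),hold=(190,200),block=(231,179),vial=(241,207),board=(237,261),rest=(386,185),stone=(300,232),tape=(175,157)).items():
    print(n,W[v,u].round(3), np.nanmedian(W[v-2:v+3,u-2:u+3,2]).round(3))
print([W[v,u].round(3) for u,v in [(343,158),(290,60),(170,130),(270,140),(140,215)]])
o=s['extrinsics'];print(o[:3,3])
```

```text
fin [0.457 0.363 0.062] 0.062
hold [0.48  0.394 0.019] 0.02
block [0.526 0.298 0.045] 0.047
vial [0.461 0.272 0.061] 0.061
board [0.343 0.282 0.017] 0.017
rest [ 0.525 -0.059  0.014] 0.012
stone [0.411 0.14  0.032] 0.034
tape [0.582 0.435 0.015] 0.014
[array([0.571, 0.051, 0.077]), array([0.809, 0.17 , 0.047]), array([0.643, 0.447, 0.025]), array([0.631, 0.213, 0.001]), array([0.433, 0.464, 0.136])]
[0.36633706 0.18433556 0.88986802]
```

Run:
```python
from h import *
i=load('top0')['pixels'][130:300,130:430,::-1]
cv2.imwrite('pics/topcrop.png',cv2.resize(i,None,fx=2.66,fy=2.66,interpolation=cv2.INTER_CUBIC))
```

```text
(no output)
```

View pics/topcrop.png

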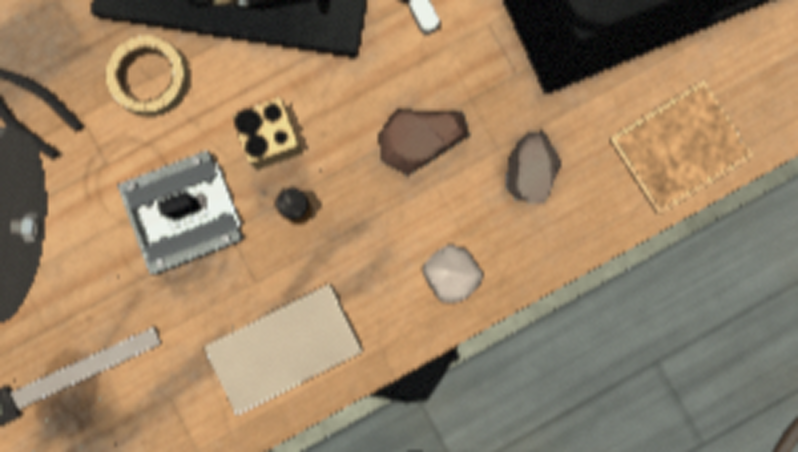

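The crop shows the block's hollows at about (268,133), the vial cap at (295,205), the fin at (183,205) with the slot tilted roughly 14°, and the cork rest at (681,147) tilted roughly 32°. Before moving I'll measure the oven face, since it is close to the rest, along with the rough orientations.

Run:
```python
from h import *
s=load('top0'); W=cloud(s); px=s['pixels'].astype(int)
x,y,z=W[...,0],W[...,1],W[...,2]
# oven face
m=(z>0.03)&(z<0.19)&(y<0.12)&(y>-0.3)&(x>0.5)&(px.sum(-1)<120)
P=W[m]; 
for a in np.arange(0.02,0.2,0.03):
    k=P[(P[:,2]>a)&(P[:,2]<a+.03)]
    if len(k)<20: continue
    vx,vy,x0,y0=cv2.fitLine(k[:,:2].astype(np.float32),cv2.DIST_HUBER,0,.01,.01).ravel()
    n=np.array([-vy,vx]); n*=np.sign(n[0]); d=(np.array([x0,y0])-[0.525,-0.059])@n
    print(round(a,2),len(k),np.degrees(np.arctan2(vy,vx)).round(1),'dist',d.round(4),'y range',k[:,1].min().round(3),k[:,1].max().round(3))
# colour-mask outlines with minAreaRect on top planes
def rect(mask,zp,name):
    c=max(cv2.findContours(mask.astype(np.uint8),cv2.RETR_EXTERNAL,cv2.CHAIN_APPROX_NONE)[0],key=cv2.contourArea)[:,0]
    p=np.array([plane(s,u,v,zp)[:2] for u,v in c]).astype(np.float32)
    (cx,cy),(w,h),a=cv2.minAreaRect(p*1000); print(name,round(cx,1),round(cy,1),round(w,1),round(h,1),round(a,1))
u,v=np.meshgrid(np.arange(560),np.arange(420))
def near(a,b,r): return (abs(u-a)<r)&(abs(v-b)<r)
rect(near(237,261,40)&(z>0.010)&(z<.022),.016,'board')
rect(near(386,185,32)&(z>0.007)&(z<.018)&(x<0.6),.012,'rest')
rect(near(199,209,32)&(z>0.013)&(z<.025),.019,'holder')
rect(near(231,179,20)&(z>0.038)&(z<.052),.045,'block')
rect(near(241,207,12)&(z>0.05)&(z<.07),.060,'vial')
```

```text
0.02 290 -44.8 dist 0.1183 y range -0.3 0.12
0.05 465 -73.2 dist 0.0991 y range -0.299 0.12
0.08 576 -72.1 dist 0.0988 y range -0.228 0.12
0.11 596 -72.8 dist 0.1103 y range -0.298 0.12
0.14 593 -75.2 dist 0.1091 y range -0.228 0.12
0.17 301 -71.9 dist 0.1004 y range -0.229 0.12
board 342.0 284.4 64.1 119.6 27.7
rest 524.7 -59.0 79.5 99.8 32.7
holder 458.4 376.2 84.7 87.3 22.8
block 526.2 302.3 46.4 45.5 19.9
vial 462.6 275.1 24.3 24.2 1.1
```

Run:
```python
from h import *
for n in ['top0','scene0']:
    s=load(n); W=cloud(s).reshape(-1,3); W=W[~np.isnan(W[:,0])]
    c=np.array([.5247,-.059])
    for a in [32.7,25,21]:
        d=np.array([np.cos(np.radians(a)),np.sin(np.radians(a))]); e=np.array([-d[1],d[0]])
        q=W[:,:2]-c; A=q@d; L=q@e
        print(n,a,[(round(b,2),np.sort(A[(abs(L)<.04)&(A>.02)&(W[:,2]>b)&(W[:,2]<b+.03)])[:3].round(3).tolist()) for b in [.03,.06,.09,.12,.15,.18,.21]])
```

```text
top0 32.7 [(0.03, [0.081, 0.082, 0.083]), (0.06, [0.082, 0.082, 0.082]), (0.09, [0.082, 0.082, 0.082]), (0.12, [0.082, 0.082, 0.082]), (0.15, [0.082, 0.082, 0.082]), (0.18, [0.08, 0.08, 0.081]), (0.21, [0.083, 0.083, 0.084])]
top0 25 [(0.03, [0.086, 0.086, 0.086]), (0.06, [0.086, 0.086, 0.086]), (0.09, [0.086, 0.086, 0.086]), (0.12, [0.086, 0.086, 0.086]), (0.15, [0.086, 0.086, 0.086]), (0.18, [0.071, 0.073, 0.073]), (0.21, [0.086, 0.087, 0.087])]
top0 21 [(0.03, [0.085, 0.085, 0.085]), (0.06, [0.084, 0.085, 0.085]), (0.09, [0.085, 0.085, 0.085]), (0.12, [0.085, 0.085, 0.085]), (0.15, [0.085, 0.085, 0.085]), (0.18, [0.073, 0.073, 0.073]), (0.21, [0.084, 0.086, 0.086])]
scene0 32.7 [(0.03, [0.086, 0.086, 0.086]), (0.06, [0.086, 0.086, 0.086]), (0.09, [0.086, 0.086, 0.086]), (0.12, [0.084, 0.086, 0.086]), (0.15, [0.084, 0.086, 0.086]), (0.18, [0.084, 0.084, 0.084]), (0.21, [0.089, 0.089, 0.089])]
scene0 25 [(0.03, [0.089, 0.089, 0.089]), (0.06, [0.088, 0.088, 0.088]), (0.09, [0.089, 0.089, 0.089]), (0.12, [0.088, 0.089, 0.089]), (0.15, [0.088, 0.088, 0.089]), (0.18, [0.072, 0.075, 0.075]), (0.21, [0.089, 0.09, 0.092])]
scene0 21 [(0.03, [0.087, 0.088, 0.088]), (0.06, [0.087, 0.088, 0.088]), (0.09, [0.087, 0.087, 0.088]), (0.12, [0.087, 0.087, 0.088]), (0.15, [0.087, 0.088, 0.088]), (0.18, [0.075, 0.075, 0.076]), (0.21, [0.089, 0.09, 0.091])]
```

Run:
```python
from h import *
from scipy.spatial.transform import Rotation as R
st=status.get_state(); q=st['tool_rot']; T=R.from_quat([q[1],q[2],q[3],q[0]])
s=load('wrist0'); W=cloud(s); L=T.inv().apply((W-st['tcp_pos']).reshape(-1,3)).reshape(W.shape)
for u,v in [(5,300),(60,300),(110,300),(283,300),(460,300),(510,300),(555,300),(200,250),(370,250),(283,352),(5,390),(283,400),(555,390)]: print(u,v,L[v,u].round(3))
print('tool axes x',T.apply([1,0,0]).round(3))
m=(L[...,2]<-0.01)&(L[...,2]>-0.4)&(s['z_map']>0); Q=L[m]; print(Q.min(0),Q.max(0))
for n in ['scene0','top0']:
    s=load(n); W=cloud(s); L=T.inv().apply((W-st['tcp_pos']).reshape(-1,3)); k=(np.linalg.norm(L[:,:2],axis=1)<.16)&(L[:,2]<0.02)&(L[:,2]>-.3); Q=L[k]
    for a in np.arange(-.3,0.02,.03):
        b=Q[(Q[:,2]>=a)&(Q[:,2]<a+.03)]
        if len(b): print(n,a.round(2),len(b),b.min(0).round(3),b.max(0).round(3))
```

```text
5 300 [ 0.036 -0.071 -0.095]
60 300 [ 0.035 -0.058 -0.094]
110 300 [ 0.033 -0.047 -0.091]
283 300 [ 0.031 -0.    -0.088]
460 300 [ 0.033  0.048 -0.091]
510 300 [ 0.035  0.059 -0.094]
555 300 [ 0.035  0.07  -0.094]
200 250 [ 0.009 -0.046 -0.008]
370 250 [ 0.009  0.048 -0.009]
283 352 [ 0.023 -0.    -0.099]
5 390 [ 0.026 -0.059 -0.112]
283 400 [ 0.024 -0.    -0.114]
555 390 [ 0.025  0.058 -0.112]
tool axes x [-0.969 -0.245  0.   ]
[-0.01256704 -0.08713677 -0.12062707] [ 0.0388017   0.08668448 -0.01002596]
scene0 -0.18 142 [-0.038 -0.039 -0.166] [ 0.036  0.026 -0.15 ]
scene0 -0.15 269 [-0.025 -0.048 -0.15 ] [ 0.025  0.027 -0.12 ]
scene0 -0.12 558 [-0.039 -0.097 -0.12 ] [ 0.037  0.101 -0.09 ]
scene0 -0.09 328 [-0.039 -0.084 -0.09 ] [ 0.036  0.096 -0.06 ]
scene0 -0.06 124 [-0.012 -0.054 -0.06 ] [ 0.01   0.067 -0.03 ]
scene0 -0.03 146 [-0.012 -0.06  -0.03 ] [ 0.011  0.059 -0.   ]
scene0 -0.0 5 [-0.011 -0.045  0.   ] [0.007 0.052 0.001]
```

Emit:
{"name": "move_arm", "arguments": {"increments": [{"dp": [0.247, 0.506, 0.08], "claw": 0.045}, {"dp": [0.247, 0.506, 0.08], "claw": 0.045}, {"dp": [0.247, 0.506, 0.08], "claw": 0.045}, {"dp": [0.247, 0.506, 0.08], "claw": 0.045}, {"dp": [0.247, 0.506, 0.08], "claw": 0.045}, {"dp": [0.247, 0.506, 0.08], "claw": 0.045}, {"dp": [0.247, 0.506, 0.08], "claw": 0.045}, {"dp": [0.247, 0.506, 0.08], "claw": 0.045}, {"dp": [0.247, 0.506, 0.08], "claw": 0.045}, {"dp": [0.247, 0.506, 0.08], "claw": 0.045}, {"dp": [0.26, 0.8, 0.05], "claw": 0.045}, {"dp": [0.26, 0.8, 0.05], "claw": 0.045}, {"dp": [0.26, 0.8, 0.05], "claw": 0.045}, {"dp": [0.26, 0.8, 0.05], "claw": 0.045}, {"dp": [0.26, 0.8, 0.05], "claw": 0.045}, {"dp": [0.33, 0.92, 0.0], "claw": 0.045}, {"dp": [0.33, 0.92, 0.0], "claw": 0.045}, {"dp": [0.33, 0.92, 0.0], "claw": 0.045}, {"dp": [0.33, 0.92, 0.0], "claw": 0.045}, {"dp": [0.33, 0.92, 0.0], "claw": 0.045}], "force": 20}}

```text
validation failed for argument at $.in...
```

Emit:
{"name": "move_arm", "arguments": {"increments": [{"dp": [0.05, 0.1, 0.02], "angular": [0.0, 0.0, 0.0], "claw": 0.045}, {"dp": [0.1, 0.2, 0.04], "angular": [0.0, 0.0, 0.0], "claw": 0.045}], "force": 20}}

```text
time_s: 0.4
tcp_pos: [0.2085, -0.4947, 0.2437]
tool_rot: [-0.0, -0.123, 0.992, 0.001]
force: [2.2, -0.2, 1.6]
finger_gap: 0.0745
grip_force: 0.0
```

Emit:
{"name": "move_arm", "arguments": {"increments": [{"dp": [0.19, 0.395, 0.056], "angular": [0, 0, 0], "claw": 0.045}, {"dp": [0.19, 0.395, 0.056], "angular": [0, 0, 0], "claw": 0.045}, {"dp": [0.19, 0.395, 0.056], "angular": [0, 0, 0], "claw": 0.045}, {"dp": [0.19, 0.395, 0.056], "angular": [0, 0, 0], "claw": 0.045}, {"dp": [0.19, 0.395, 0.056], "angular": [0, 0, 0], "claw": 0.045}, {"dp": [0.19, 0.395, 0.056], "angular": [0, 0, 0], "claw": 0.045}, {"dp": [0.19, 0.395, 0.056], "angular": [0, 0, 0], "claw": 0.045}, {"dp": [0.19, 0.395, 0.056], "angular": [0, 0, 0], "claw": 0.045}, {"dp": [0.205, 0.685, 0.03], "angular": [0, 0, 0], "claw": 0.045}, {"dp": [0.205, 0.685, 0.03], "angular": [0, 0, 0], "claw": 0.045}, {"dp": [0.205, 0.685, 0.03], "angular": [0, 0, 0], "claw": 0.045}, {"dp": [0.205, 0.685, 0.03], "angular": [0, 0, 0], "claw": 0.045}, {"dp": [0.205, 0.685, 0.03], "angular": [0, 0, 0], "claw": 0.045}, {"dp": [0.28, 0.805, -0.02], "angular": [0, 0, 0], "claw": 0.045}, {"dp": [0.28, 0.805, -0.02], "angular": [0, 0, 0], "claw": 0.045}, {"dp": [0.28, 0.805, -0.02], "angular": [0, 0, 0], "claw": 0.045}, {"dp": [0.28, 0.805, -0.02], "angular": [0, 0, 0], "claw": 0.045}, {"dp": [0.28, 0.805, -0.02], "angular": [0, 0, 0], "claw": 0.045}, {"dp": [0.28, 0.805, -0.02], "angular": [0, 0, 0], "claw": 0.045}]}}

```text
time_s: 2.78
tcp_pos: [0.4882, 0.3081, 0.2255]
tool_rot: [0.0, -0.123, 0.992, 0.0]
force: [-0.2, -0.0, 1.3]
finger_gap: 0.0449
grip_force: 0.0
```

Run:
```python
from h import *
s=save('wrist','w1'); print(s['extrinsics'][:3,3], status.get_state()['tcp_pos'])
```

```text
[0.40890598 0.28771998 0.38857438] [0.48824117 0.30830172 0.22558054]
```

View pics/w1.png

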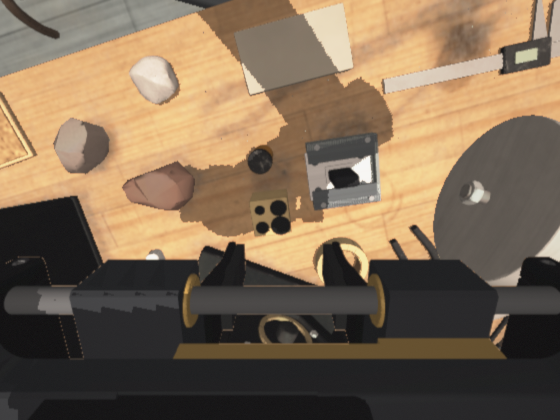

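The wrist view shows the block at (270,213), the vial cap at (260,160), the holder at (343,171) with its fin at (344,177), the board at (294,49) and the pale stone at (154,78). The wheel sits to the right at about (505,200). I'll take a second view, shifted, for stereo.

Emit:
{"name": "move_arm", "arguments": {"increments": [{"dp": [0.03, 0.05, -0.03], "angular": [0, 0, 0], "claw": 0.045}, {"dp": [0.03, -0.05, -0.04], "angular": [0, 0, 0], "claw": 0.045}, {"dp": [0.03, -0.06, -0.04], "angular": [0, 0, 0], "claw": 0.045}, {"dp": [0.03, -0.06, -0.04], "angular": [0, 0, 0], "claw": 0.045}, {"dp": [0.03, -0.06, -0.04], "angular": [0, 0, 0], "claw": 0.045}]}}

```text
time_s: 3.45
tcp_pos: [0.5186, 0.2491, 0.1856]
tool_rot: [0.001, -0.123, 0.992, 0.001]
force: [-0.6, 0.4, -0.5]
finger_gap: 0.0449
grip_force: 0.0
```

```bash
cat >> h.py <<'E'
def rect(s,mask,zp,name,close=0):
    mask=mask.astype(np.uint8)
    if close: mask=cv2.morphologyEx(mask,cv2.MORPH_CLOSE,np.ones((close,close)))
    c=max(cv2.findContours(mask,cv2.RETR_EXTERNAL,cv2.CHAIN_APPROX_NONE)[0],key=cv2.contourArea)[:,0]
    p=np.array([plane(s,u,v,zp)[:2] for u,v in c]).astype(np.float32)
    (cx,cy),(w,h),a=cv2.minAreaRect(p*1000); uc=cv2.minAreaRect(c.astype(np.float32))[0]
    print(name,'c',round(cx,1),round(cy,1),'wh',round(w,1),round(h,1),'a',round(a,1),'px',np.round(uc,1)); return np.array([cx,cy,a]),uc
def tri(s1,p1,s2,p2):
    o1,d1=ray(s1,*p1); o2,d2=ray(s2,*p2)
    t=np.linalg.lstsq(np.stack([d1,-d2],1),o2-o1,rcond=None)[0]; a=o1+t[0]*d1; b=o2+t[1]*d2
    return (a+b)/2, np.linalg.norm(a-b)
E
python3 - <<'E'
from h import *
s2=save('wrist','w2'); s1=load('w1'); print(status.get_state()['tcp_pos'])
uv={}
guess=dict(board=(.342,.284,.016,.08),holder=(.458,.368,.019,.065),block=(.526,.302,.045,.045),vial=(.4626,.275,.06,.025),fin=(.457,.363,.063,.03))
for n,s in (('w1',s1),('w2',s2)):
    W=cloud(s); x,y,z=W[...,0],W[...,1],W[...,2]; z=np.nan_to_num(z,nan=-1)
    for k,(gx,gy,h,rad) in guess.items():
        # height slice picks the top face; region limits it
        m=(np.hypot(x-gx,y-gy)<rad)&(abs(z-h)<.006)
        c,u=rect(s,m,h,n+' '+k,close=0 if k in('vial','fin') else 9); uv[n,k]=u; print('   median z',np.median(z[m]).round(4),m.sum())
for k in guess: 
    P,e=tri(s1,uv['w1',k],s2,uv['w2',k]); print(k,'tri',P.round(4),'res',e.round(4))
E
```

```text
[0.51858165 0.24959377 0.18556454]
w1 board c 342.9 284.1 wh 69.1 120.8 a 27.9 px [296.  47.]
   median z 0.0172 7232
w1 holder c 460.8 376.8 wh 84.8 87.5 a 22.7 px [344.1 171.8]
   median z 0.0198 4195
w1 block c 528.4 302.7 wh 47.1 44.8 a 21.4 px [269.9 216.7]
   median z 0.0462 1402
w1 vial c 465.0 276.4 wh 25.5 26.1 a 59.0 px [259.5 161.5]
   median z 0.061 492
w1 fin c 462.1 371.8 wh 14.8 28.3 a 22.9 px [345.9 181.1]
   median z 0.0638 339
w2 board c 343.7 283.8 wh 68.3 121.2 a 27.3 px [364.8  26.1]
   median z 0.0172 7973
w2 holder c 460.9 376.2 wh 84.9 89.3 a 22.9 px [412.2 164.6]
   median z 0.0199 5365
w2 block c 528.7 302.7 wh 47.9 45.9 a 21.6 px [330.2 215.5]
   median z 0.0463 1812
w2 vial c 465.1 276.0 wh 25.9 26.3 a 14.2 px [325. 152.]
   median z 0.0612 658
w2 fin c 462.5 370.6 wh 14.9 29.1 a 22.6 px [422.6 174.6]
   median z 0.0637 468
board tri [0.3408 0.2865 0.0082] res 0.0039
holder tri [0.4585 0.3772 0.0202] res 0.0004
block tri [0.5279 0.3023 0.0455] res 0.0
vial tri [0.4652 0.2763 0.0577] res 0.0001
fin tri [0.4628 0.3729 0.0586] res 0.0001
```

View pics/w2.png

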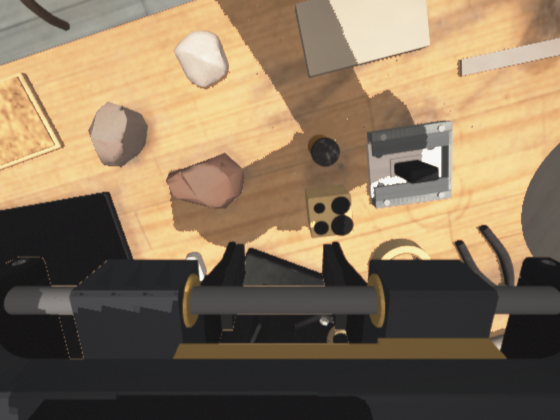

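Both views agree to about 1 mm, and the triangulated heights match the text. All yaws below are the tool y direction:

| Thing | Position (m) | Yaw |
|---|---|---|
| Vial | (0.465, 0.276) | n/a |
| Block | (0.5285, 0.3027) | 21.5° |
| Holder | (0.461, 0.3765) | 22.8° |
| Fin | (0.462, 0.371) | n/a |
| Board | (0.343, 0.284) | 27.7° |

I'll pick the vial first.

Emit:
{"name": "move_arm", "arguments": {"increments": [{"dp": [-0.054, 0.027, 0], "angular": [0, 0, 7.5], "claw": 0.052}, {"dp": [-0.054, 0.027, 0], "angular": [0, 0, 7.5], "claw": 0.052}, {"dp": [-0.054, 0.027, -0.04], "angular": [0, 0, 7.5], "claw": 0.052}, {"dp": [-0.054, 0.027, -0.09], "angular": [0, 0, 7.5], "claw": 0.052}, {"dp": [-0.054, 0.027, -0.13], "angular": [0, 0, 7.5], "claw": 0.052}, {"dp": [-0.054, 0.027, -0.155], "angular": [0, 0, 7.5], "claw": 0.052}, {"dp": [-0.054, 0.027, -0.172], "angular": [0, 0, 7.5], "claw": 0.052}, {"dp": [-0.054, 0.027, -0.172], "angular": [0, 0, 7.5], "claw": 0.052}, {"dp": [-0.054, 0.027, -0.172], "angular": [0, 0, 7.5], "claw": 0.0}, {"dp": [-0.054, 0.027, -0.172], "angular": [0, 0, 7.5], "claw": 0.0}, {"dp": [-0.054, 0.027, -0.172], "angular": [0, 0, 7.5], "claw": 0.0}, {"dp": [-0.054, 0.027, -0.172], "angular": [0, 0, 7.5], "claw": 0.0}], "force": 12}}

```text
time_s: 5.0
tcp_pos: [0.4646, 0.2764, 0.0132]
tool_rot: [0.0, -0.188, 0.982, 0.0]
force: [-0.3, 0.3, 1.9]
finger_gap: 0.0246
grip_force: 12.0
```

Emit:
{"name": "move_arm", "arguments": {"increments": [{"dp": [0, 0, 0.03], "angular": [0, 0, 0], "claw": 0.0}, {"dp": [0, 0, 0.08], "angular": [0, 0, 0], "claw": 0.0}, {"dp": [-0.02, 0.006, 0.1], "angular": [0, 0, 0], "claw": 0.0}, {"dp": [-0.06, 0.018, 0.1], "angular": [0, 0, 3], "claw": 0.0}, {"dp": [-0.1, 0.03, 0.1], "angular": [0, 0, 6], "claw": 0.0}, {"dp": [-0.13, 0.04, 0.09], "angular": [0, 0, 6], "claw": 0.0}, {"dp": [-0.14, 0.043, 0.08], "angular": [0, 0, 6], "claw": 0.0}, {"dp": [-0.14, 0.043, 0.05], "angular": [0, 0, 6], "claw": 0.0}, {"dp": [-0.14, 0.043, 0.03], "angular": [0, 0, 6], "claw": 0.0}, {"dp": [-0.14, 0.043, 0.018], "angular": [0, 0, 6], "claw": 0.0}, {"dp": [-0.14, 0.043, 0.018], "angular": [0, 0, 6], "claw": 0.0}, {"dp": [-0.14, 0.043, 0.018], "angular": [0, 0, 6], "claw": 0.0}]}}

```text
time_s: 6.5
tcp_pos: [0.3247, 0.3195, 0.031]
tool_rot: [0.0, -0.239, 0.971, 0.0]
force: [0.2, 0.5, -0.6]
finger_gap: 0.0244
grip_force: 12.0
```

Emit:
{"name": "move_arm", "arguments": {"increments": [{"dp": [0, 0, -0.001], "angular": [0, 0, 0], "claw": 0.05}, {"dp": [0, 0, -0.001], "angular": [0, 0, 0], "claw": 0.05}, {"dp": [0, 0, 0.03], "angular": [0, 0, 0], "claw": 0.05}, {"dp": [0, 0, 0.08], "angular": [0, 0, 0], "claw": 0.05}, {"dp": [0.02, 0, 0.11], "angular": [0, 0, 0], "claw": 0.058}, {"dp": [0.08, -0.007, 0.11], "angular": [0, 0, -3], "claw": 0.058}, {"dp": [0.14, -0.014, 0.11], "angular": [0, 0, -6.2], "claw": 0.058}, {"dp": [0.19, -0.017, 0.1], "angular": [0, 0, -6.2], "claw": 0.058}, {"dp": [0.204, -0.017, 0.08], "angular": [0, 0, -6.2], "claw": 0.058}, {"dp": [0.204, -0.017, 0.06], "angular": [0, 0, -6.2], "claw": 0.058}, {"dp": [0.204, -0.017, 0.06], "angular": [0, 0, -6.2], "claw": 0.058}]}}

```text
time_s: 7.88
tcp_pos: [0.5275, 0.3011, 0.0889]
tool_rot: [-0.002, -0.186, 0.983, -0.001]
force: [0.2, -0.0, -0.3]
finger_gap: 0.0575
grip_force: 0.0
```

Run:
```python
from h import *
st=status.get_state(); print(st['tcp_pos'],st['tool_rot'])
for n in ['top','scene']:
    s=save(n,n+'1'); W=cloud(s); x,y,z=np.nan_to_num(W,nan=-9).transpose(2,0,1)
    for k,(gx,gy,h,rd) in dict(vial=(.325,.3195,.076,.03)).items():
        m=(np.hypot(x-gx,y-gy)<rd)&(abs(z-h)<.008); print(n,k,m.sum(), W[m].mean(0) if m.any() else '')
```

```text
[0.52747935 0.30109027 0.08887349] [-0.0018246  -0.18614696  0.98251968 -0.00103174]
top vial 127 [0.32339175 0.31922363 0.07658274]
scene vial 142 [0.3236617  0.32340175 0.07442723]
```

The vial stands on the board with its top at 0.076 m. Next is the block.

Emit:
{"name": "move_arm", "arguments": {"increments": [{"dp": [0, 0, -0.03], "angular": [0, 0, 0], "claw": 0.058}, {"dp": [0, 0, -0.055], "angular": [0, 0, 0], "claw": 0.058}, {"dp": [0, 0, -0.076], "angular": [0, 0, 0], "claw": 0.058}, {"dp": [0, 0, -0.076], "angular": [0, 0, 0], "claw": 0.058}, {"dp": [0, 0, -0.076], "angular": [0, 0, 0], "claw": 0.0}, {"dp": [0, 0, -0.076], "angular": [0, 0, 0], "claw": 0.0}, {"dp": [0, 0, -0.076], "angular": [0, 0, 0], "claw": 0.0}, {"dp": [0, 0, -0.076], "angular": [0, 0, 0], "claw": 0.0}], "force": 35}}

```text
time_s: 8.98
tcp_pos: [0.5291, 0.3027, 0.0162]
tool_rot: [0.001, -0.187, 0.982, 0.0]
force: [-0.8, -0.8, 5.8]
finger_gap: 0.0447
grip_force: 35.0
```

Emit:
{"name": "move_arm", "arguments": {"increments": [{"dp": [0, 0, 0.02], "angular": [0, 0, 0], "claw": 0.0}, {"dp": [0, 0, 0.06], "angular": [0, 0, 0], "claw": 0.0}, {"dp": [-0.01, -0.003, 0.1], "angular": [0, 0, 0], "claw": 0.0}, {"dp": [-0.05, -0.013, 0.1], "angular": [0, 0, 2], "claw": 0.0}, {"dp": [-0.1, -0.026, 0.1], "angular": [0, 0, 4], "claw": 0.0}, {"dp": [-0.145, -0.038, 0.1], "angular": [0, 0, 6], "claw": 0.0}, {"dp": [-0.167, -0.044, 0.1], "angular": [0, 0, 6], "claw": 0.0}, {"dp": [-0.172, -0.045, 0.08], "angular": [0, 0, 6], "claw": 0.0}, {"dp": [-0.172, -0.045, 0.05], "angular": [0, 0, 6], "claw": 0.0}, {"dp": [-0.172, -0.045, 0.03], "angular": [0, 0, 6], "claw": 0.0}, {"dp": [-0.172, -0.045, 0.02], "angular": [0, 0, 6], "claw": 0.0}, {"dp": [-0.172, -0.045, 0.02], "angular": [0, 0, 6], "claw": 0.0}, {"dp": [-0.172, -0.045, 0.02], "angular": [0, 0, 6], "claw": 0.0}]}}

```text
time_s: 10.6
tcp_pos: [0.3567, 0.2576, 0.0351]
tool_rot: [0.0, -0.238, 0.971, 0.0]
force: [-0.8, -0.4, -5.0]
finger_gap: 0.0447
grip_force: 35.0
```

Emit:
{"name": "move_arm", "arguments": {"increments": [{"dp": [0, 0, -0.003], "angular": [0, 0, 0], "claw": 0.0}, {"dp": [0, 0, -0.003], "angular": [0, 0, 0], "claw": 0.058}, {"dp": [0, 0, -0.003], "angular": [0, 0, 0], "claw": 0.058}, {"dp": [0, 0, 0.02], "angular": [0, 0, 0], "claw": 0.058}, {"dp": [0, 0, 0.06], "angular": [0, 0, 0], "claw": 0.058}, {"dp": [0, 0, 0.12], "angular": [0, 0, 0], "claw": 0.058}, {"dp": [0, 0, 0.15], "angular": [0, 0, 10], "claw": 0.04}, {"dp": [0, 0, 0.15], "angular": [0, 0, 20], "claw": 0.04}, {"dp": [0, 0, 0.15], "angular": [0, 0, 30], "claw": 0.04}, {"dp": [0, 0, 0.15], "angular": [0, 0, 40], "claw": 0.04}, {"dp": [0.02, 0.02, 0.15], "angular": [0, 0, 50], "claw": 0.04}, {"dp": [0.04, 0.04, 0.14], "angular": [0, 0, 60], "claw": 0.04}, {"dp": [0.06, 0.06, 0.14], "angular": [0, 0, 70], "claw": 0.04}, {"dp": [0.08, 0.09, 0.13], "angular": [0, 0, 80], "claw": 0.04}, {"dp": [0.105, 0.114, 0.12], "angular": [0, 0, 85.3], "claw": 0.04}, {"dp": [0.105, 0.114, 0.12], "angular": [0, 0, 85.3], "claw": 0.04}, {"dp": [0.105, 0.114, 0.12], "angular": [0, 0, 85.3], "claw": 0.04}, {"dp": [0.105, 0.114, 0.12], "angular": [0, 0, 85.3], "claw": 0.04}]}}

```text
time_s: 12.85
tcp_pos: [0.461, 0.3707, 0.1552]
tool_rot: [-0.0, 0.833, -0.554, 0.0]
force: [0.6, 0.3, 0.4]
finger_gap: 0.0403
grip_force: 0.0
```

Run:
```python
from h import *
st=status.get_state(); print(st['tcp_pos'],st['tool_rot'],st['q'])
s=save('wrist','w3'); save('top','top2'); save('scene','scene2')
for n,s in (('w3',s),('top2',load('top2')),('scene2',load('scene2'))):
    W=cloud(s); x,y,z=np.nan_to_num(W,nan=-9).transpose(2,0,1)
    for k,(gx,gy,h,rd) in dict(fin=(.462,.371,.063,.03),vial=(.324,.319,.076,.02),block=(.357,.2575,.061,.03)).items():
        m=(np.hypot(x-gx,y-gy)<rd)&(abs(z-h)<.006)
        if m.sum()>30: rect(s,m,h,n+k,9 if k=='block' else 0); print(m.sum(),np.median(z[m]))
```

```text
[0.46095066 0.37072443 0.15524432] [-3.42150867e-04  8.32843659e-01 -5.53508195e-01  1.37635464e-05] [ 9.50879823e-01  3.83166764e-01 -1.73413712e-01  5.53483442e-06
 -1.01353101e+00 -5.53227858e-01]
w3fin c 462.5 371.6 wh 13.3 28.4 a 22.8 px [281.5 209.5]
493 0.06375693149351463
w3vial c 326.5 319.8 wh 26.5 29.9 a 85.4 px [454.5 220. ]
870 0.07712928601817805
w3block c 357.3 258.7 wh 47.6 45.8 a 27.8 px [454.5 134.5]
3237 0.062261435656691566
top2vial c 322.6 318.8 wh 25.1 25.5 a 1.2 px [216. 271.]
126 0.07672393208762396
top2block c 354.5 257.8 wh 45.3 45.5 a 27.6 px [245.9 256.3]
433 0.06187262838825469
scene2fin c 458.8 375.9 wh 14.8 32.8 a 24.4 px [214.3 234.4]
79 0.06197436477852081
scene2vial c 322.9 324.5 wh 25.7 30.4 a 35.0 px [290. 240.]
127 0.07547598313437898
scene2block c 354.1 263.0 wh 44.8 52.2 a 31.2 px [293.5 225.5]
331 0.0606706363496714
```

View pics/w3.png

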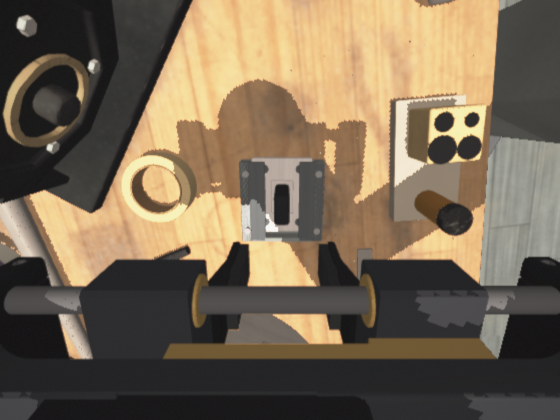

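The picture shows the block at (457,135) and the vial at (455,215), both standing on the board. The fin is at (281,205), between the open fingers, with the mouth facing image-up. I'll pinch the fin across y and draw the slide 30 mm out. It will still be carried by the channel there, so I can regrasp it across x; the oven leaves no room for the 190 mm body with a y-pinch at the rest.

Emit:
{"name": "move_arm", "arguments": {"increments": [{"dp": [0.0015, 0.001, -0.05], "angular": [0, 0, 0], "claw": 0.04}, {"dp": [0.0015, 0.001, -0.09], "angular": [0, 0, 0], "claw": 0.04}, {"dp": [0.0015, 0.001, -0.115], "angular": [0, 0, 0], "claw": 0.04}, {"dp": [0.0015, 0.001, -0.125], "angular": [0, 0, 0], "claw": 0.04}, {"dp": [0.0015, 0.001, -0.125], "angular": [0, 0, 0], "claw": 0.04}, {"dp": [0.0015, 0.001, -0.125], "angular": [0, 0, 0], "claw": 0.0}, {"dp": [0.0015, 0.001, -0.125], "angular": [0, 0, 0], "claw": 0.0}, {"dp": [0.0015, 0.001, -0.125], "angular": [0, 0, 0], "claw": 0.0}, {"dp": [0.0015, 0.001, -0.125], "angular": [0, 0, 0], "claw": 0.0}], "force": 12}}

```text
time_s: 14.12
tcp_pos: [0.4629, 0.3723, 0.0301]
tool_rot: [-0.0, 0.833, -0.553, 0.0]
force: [-1.7, -0.4, 2.3]
finger_gap: 0.0139
grip_force: 12.0
```

Emit:
{"name": "move_arm", "arguments": {"increments": [{"dp": [0.002, -0.0046, 0], "angular": [0, 0, 0], "claw": 0.0}, {"dp": [0.0039, -0.0092, 0], "angular": [0, 0, 0], "claw": 0.0}, {"dp": [0.0058, -0.0138, 0], "angular": [0, 0, 0], "claw": 0.0}, {"dp": [0.0078, -0.0184, 0], "angular": [0, 0, 0], "claw": 0.0}, {"dp": [0.0097, -0.023, 0], "angular": [0, 0, 0], "claw": 0.0}, {"dp": [0.0116, -0.0277, 0], "angular": [0, 0, 0], "claw": 0.0}, {"dp": [0.0116, -0.0277, 0], "angular": [0, 0, 0], "claw": 0.0}, {"dp": [0.0116, -0.0277, 0], "angular": [0, 0, 0], "claw": 0.0}], "force": 15}}

```text
time_s: 15.12
tcp_pos: [0.4751, 0.3442, 0.0299]
tool_rot: [-0.0, 0.833, -0.553, 0.0]
force: [1.1, 0.3, 6.0]
finger_gap: 0.0139
grip_force: 15.0
```

Run:
```python
from h import *
c=np.array([.4747,.3435]); a=np.radians(112.8); d=np.array([np.cos(a),np.sin(a)]); e=np.array([-d[1],d[0]])
for n in ['w1','w2','top0','scene0']:
    W=cloud(load(n)).reshape(-1,3); W=W[~np.isnan(W[:,0])]; q=W[:,:2]-c; A=q@d; L=q@e
    for b in (.08,.11,.14,.17,.20):
        m=(W[:,2]>b)&(W[:,2]<b+.03)&(abs(L)<.05)&(A>.0)&(A<.3)
        print(n,b,np.sort(A[m])[:3].round(3))
```

```text
w1 0.08 [0.123 0.123 0.123]
w1 0.11 [0.119 0.119 0.119]
w1 0.14 [0.123 0.123 0.123]
w1 0.17 [0.123 0.123 0.124]
w1 0.2 [0.135 0.135 0.136]
w2 0.08 [0.122 0.122 0.122]
w2 0.11 []
w2 0.14 []
w2 0.17 []
w2 0.2 []
top0 0.08 [0.123 0.123 0.123]
top0 0.11 [0.119 0.12  0.121]
top0 0.14 [0.123 0.123 0.124]
top0 0.17 [0.124 0.124 0.124]
top0 0.2 [0.134 0.137 0.139]
scene0 0.08 [0.144 0.144 0.145]
scene0 0.11 [0.144 0.144 0.144]
scene0 0.14 [0.144 0.145 0.145]
scene0 0.17 [0.13  0.131 0.131]
scene0 0.2 [0.144 0.145 0.146]
```

Emit:
{"name": "move_arm", "arguments": {"increments": [{"dp": [0, 0, 0], "angular": [0, 0, 0], "claw": 0.04}, {"dp": [0, 0, 0], "angular": [0, 0, 0], "claw": 0.04}, {"dp": [0, 0, 0], "angular": [0, 0, 0], "claw": 0.04}, {"dp": [0, 0, 0.03], "angular": [0, 0, 0], "claw": 0.05}, {"dp": [0, 0, 0.08], "angular": [0, 0, 0], "claw": 0.05}, {"dp": [0, 0, 0.13], "angular": [0, 0, 0], "claw": 0.05}, {"dp": [0, 0, 0.13], "angular": [0, 0, 0], "claw": 0.05}]}}

```text
time_s: 16.0
tcp_pos: [0.4762, 0.3462, 0.1642]
tool_rot: [-0.004, 0.833, -0.553, 0.001]
force: [0.0, -0.8, -1.0]
finger_gap: 0.0497
grip_force: 0.0
```

Emit:
{"name": "move_arm", "arguments": {"increments": [{"dp": [0.01, -0.03, 0], "angular": [0, 0, -10], "claw": 0.05}, {"dp": [0.01, -0.03, 0], "angular": [0, 0, -20], "claw": 0.05}, {"dp": [0.01, -0.03, 0], "angular": [0, 0, -30], "claw": 0.05}, {"dp": [0.01, -0.03, 0], "angular": [0, 0, -40], "claw": 0.05}, {"dp": [0.01, -0.03, 0], "angular": [0, 0, -50], "claw": 0.05}, {"dp": [0.01, -0.03, 0], "angular": [0, 0, -60], "claw": 0.05}, {"dp": [0.01, -0.03, 0], "angular": [0, 0, -70], "claw": 0.05}, {"dp": [0.01, -0.03, 0], "angular": [0, 0, -80], "claw": 0.05}, {"dp": [0, 0, 0], "angular": [0, 0, -90], "claw": 0.05}, {"dp": [0, 0, -0.02], "angular": [0, 0, -90], "claw": 0.05}, {"dp": [0, 0, -0.02], "angular": [0, 0, -90], "claw": 0.05}, {"dp": [0, 0, -0.02], "angular": [0, 0, -90], "claw": 0.05}]}}

```text
time_s: 17.5
tcp_pos: [0.4745, 0.3441, 0.1394]
tool_rot: [-0.0, -0.198, 0.98, -0.0]
force: [0.6, -0.6, 0.1]
finger_gap: 0.0501
grip_force: 0.0
```

Run:
```python
from h import *
st=status.get_state(); print(st['tcp_pos'],st['tool_rot'])
s=save('wrist','w4')
W=cloud(s); x,y,z=np.nan_to_num(W,nan=-9).transpose(2,0,1)
m=(np.hypot(x-.4747,y-.3435)<.03)&(abs(z-.063)<.006); rect(s,m,.063,'fin'); print(m.sum(),np.median(z[m]))
# slide plate top, white, outside the holder
for k,(gx,gy,h,rd) in dict(rest=(.5247,-.059,.012,.07)).items():
    m=(np.hypot(x-gx,y-gy)<rd)&(abs(z-h)<.006)
    if m.sum()>100: rect(s,m,h,k,5)
```

```text
[0.47447531 0.34412673 0.13935306] [-2.92608660e-04 -1.97625992e-01  9.80277365e-01 -4.11030015e-04]
fin c 473.3 345.7 wh 13.9 27.3 a 22.8 px [285.5 215. ]
559 0.06368595004936983
```

View pics/w4.png

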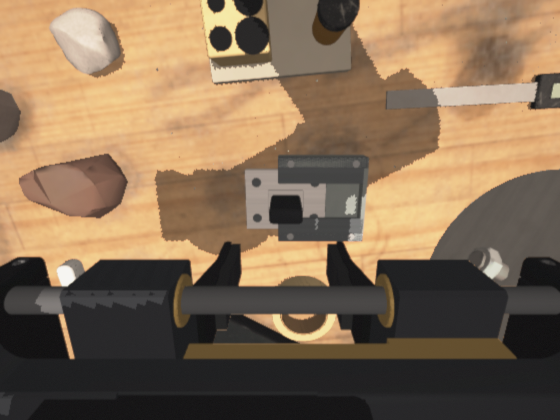

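The slide is part-way out, with the fin at (286,210) between the fingers. I'll descend and pinch the fin along x.

Emit:
{"name": "move_arm", "arguments": {"increments": [{"dp": [-0.001, 0.001, -0.04], "angular": [0, 0, 0], "claw": 0.05}, {"dp": [-0.001, 0.001, -0.08], "angular": [0, 0, 0], "claw": 0.05}, {"dp": [-0.001, 0.001, -0.1], "angular": [0, 0, 0], "claw": 0.05}, {"dp": [-0.001, 0.001, -0.109], "angular": [0, 0, 0], "claw": 0.05}, {"dp": [-0.001, 0.001, -0.109], "angular": [0, 0, 0], "claw": 0.05}, {"dp": [-0.001, 0.001, -0.109], "angular": [0, 0, 0], "claw": 0.0}, {"dp": [-0.001, 0.001, -0.109], "angular": [0, 0, 0], "claw": 0.0}, {"dp": [-0.001, 0.001, -0.109], "angular": [0, 0, 0], "claw": 0.0}, {"dp": [-0.001, 0.001, -0.109], "angular": [0, 0, 0], "claw": 0.0}, {"dp": [-0.001, 0.001, -0.109], "angular": [0, 0, 0], "claw": 0.0}], "force": 20}}

```text
time_s: 18.8
tcp_pos: [0.4736, 0.3457, 0.0312]
tool_rot: [0.0, -0.198, 0.98, 0.0]
force: [-0.5, -0.9, 5.6]
finger_gap: 0.0276
grip_force: 20.0
```

Emit:
{"name": "move_arm", "arguments": {"increments": [{"dp": [0.0023, -0.0055, 0], "angular": [0, 0, 0], "claw": 0.0}, {"dp": [0.0058, -0.0138, 0], "angular": [0, 0, 0], "claw": 0.0}, {"dp": [0.0093, -0.0221, 0], "angular": [0, 0, 0], "claw": 0.0}, {"dp": [0.0128, -0.0304, 0], "angular": [0, 0, 0], "claw": 0.0}, {"dp": [0.0163, -0.0387, 0], "angular": [0, 0, 0], "claw": 0.0}, {"dp": [0.0198, -0.047, 0], "angular": [0, 0, 0], "claw": 0.0}, {"dp": [0.0233, -0.0553, 0], "angular": [0, 0, 0], "claw": 0.0}, {"dp": [0.0252, -0.06, 0], "angular": [0, 0, 0], "claw": 0.0}, {"dp": [0.0252, -0.06, 0], "angular": [0, 0, 0], "claw": 0.0}, {"dp": [0.0252, -0.06, 0], "angular": [0, 0, 0], "claw": 0.0}]}}

```text
time_s: 20.05
tcp_pos: [0.4985, 0.2854, 0.0304]
tool_rot: [-0.0, -0.198, 0.98, -0.0]
force: [0.1, -0.1, -1.8]
finger_gap: 0.0277
grip_force: 20.0
```

Emit:
{"name": "move_arm", "arguments": {"increments": [{"dp": [0, 0, 0.02], "angular": [0, 0, 0], "claw": 0.0}, {"dp": [0, 0, 0.05], "angular": [0, 0, 0], "claw": 0.0}, {"dp": [-0.008, -0.015, 0.08], "angular": [0, 0, 0], "claw": 0.0}, {"dp": [-0.02, -0.04, 0.09], "angular": [0, 0, 0], "claw": 0.0}, {"dp": [-0.037, -0.073, 0.09], "angular": [0, 0, 0], "claw": 0.0}, {"dp": [-0.055, -0.105, 0.09], "angular": [0, 0, 0], "claw": 0.0}, {"dp": [-0.068, -0.14, 0.09], "angular": [0, 0, 0], "claw": 0.0}, {"dp": [-0.068, -0.18, 0.09], "angular": [0, 0, 0], "claw": 0.0}, {"dp": [-0.068, -0.22, 0.09], "angular": [0, 0, 0], "claw": 0.0}, {"dp": [-0.068, -0.26, 0.09], "angular": [0, 0, 2], "claw": 0.0}, {"dp": [-0.068, -0.3, 0.09], "angular": [0, 0, 4], "claw": 0.0}, {"dp": [-0.06, -0.34, 0.09], "angular": [0, 0, 6], "claw": 0.0}, {"dp": [-0.045, -0.37, 0.09], "angular": [0, 0, 8], "claw": 0.0}, {"dp": [-0.035, -0.38, 0.09], "angular": [0, 0, 10], "claw": 0.0}, {"dp": [-0.035, -0.38, 0.09], "angular": [0, 0, 10], "claw": 0.0}, {"dp": [-0.035, -0.38, 0.09], "angular": [0, 0, 10], "claw": 0.0}]}}

```text
time_s: 22.05
tcp_pos: [0.463, -0.0941, 0.1204]
tool_rot: [-0.0, -0.282, 0.959, 0.0]
force: [-0.3, 1.1, -2.1]
finger_gap: 0.028
grip_force: 20.0
```

Run:
```python
from h import *
st=status.get_state(); print(st['tcp_pos'],st['tool_rot'])
s=save('top','top3'); W=cloud(s); x,y,z=np.nan_to_num(W,nan=-9).transpose(2,0,1)
s1=save('wrist','w5'); 
for n,s in (('top',s),('w5',s1)):
    W=cloud(s); x,y,z=np.nan_to_num(W,nan=-9).transpose(2,0,1)
    m=(np.hypot(x-.527,y+.059)<.068)&(abs(z-.012)<.007); rect(s,m,.012,n+'rest',5); print(m.sum(),np.median(z[m]))
```

```text
[ 0.46303817 -0.09406526  0.120427  ] [-3.19053429e-04 -2.82272460e-01  9.59334208e-01  1.85709939e-04]Traceback (most recent call last):
  File "<stdin>", line 7, in <module>
  File "h.py", line 17, in rect
    c=max(cv2.findContours(mask,cv2.RETR_EXTERNAL,cv2.CHAIN_APPROX_NONE)[0],key=cv2.contourArea)[:,0]
      ~~~^^^^^^^^^^^^^^^^^^^^^^^^^^^^^^^^^^^^^^^^^^^^^^^^^^^^^^^^^^^^^^^^^^^^^^^^^^^^^^^^^^^^^^^
ValueError: max() iterable argument is empty
```

View pics/w5.png

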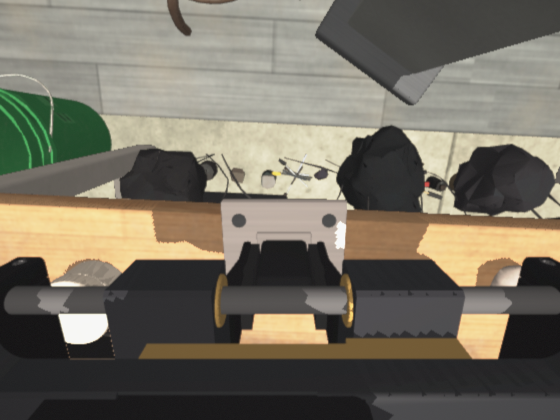

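The slide is held at (285,235) in the view and the rest is hidden behind the gripper. The top-view rest position, corrected by the consistent +2 mm wrist-to-top offset, is (0.527, -0.059). I'll check that the slide is level and confirm the rest's height across two views.

Run:
```python
from h import *
s=load('w5'); W=cloud(s); 
P=np.concatenate([W[205:228,228:342].reshape(-1,3)]); P=P[~np.isnan(P[:,0])]; P=P[P[:,2]>.07]; print(len(P),P[:,2].min(),P[:,2].max())
c=P.mean(0); n=np.linalg.svd(P-c,full_matrices=False)[2][2]; n*=np.sign(n[2]); print('plate point',c.round(4),'normal',n.round(3),'tilt',np.arccos(n[2]).round(3))
a,b=load('top0'),load('scene0'); uv={}
for k,s in (('t',a),('s',b)):
    W=cloud(s); x,y,z=np.nan_to_num(W,nan=-9).transpose(2,0,1)
    m=(np.hypot(x-.527,y+.059)<.072)&(abs(z-.012)<.005); _,uv[k]=rect(s,m,.012,k,3); print(np.median(z[m]))
print(tri(a,uv['t'],b,uv['s']))
```

```text
2609 0.10137923611724672 0.10553225423534698
plate point [ 0.4459 -0.1042  0.1035] normal [-0.004 -0.006  1.   ] tilt 0.007
t c 524.7 -59.0 wh 79.5 99.8 a 32.7 px [385.7 185.2]
0.012558474249791507
s c 523.7 -52.3 wh 79.0 108.2 a 32.3 px [303.  164.5]
0.011403943763841573
(array([ 0.52648945, -0.0601391 ,  0.00677213]), np.float64(0.0018389756715413293))
```

Emit:
{"name": "move_arm", "arguments": {"increments": [{"dp": [0.025, 0.014, 0], "angular": [0, 0, 0], "claw": 0.0}, {"dp": [0.05, 0.027, 0], "angular": [0, 0, 0], "claw": 0.0}, {"dp": [0.0637, 0.0345, -0.01], "angular": [0, 0, 0], "claw": 0.0}, {"dp": [0.0637, 0.0345, -0.04], "angular": [0, 0, 0], "claw": 0.0}, {"dp": [0.0637, 0.0345, -0.065], "angular": [0, 0, 0], "claw": 0.0}, {"dp": [0.0637, 0.0345, -0.077], "angular": [0, 0, 0], "claw": 0.0}, {"dp": [0.0637, 0.0345, -0.082], "angular": [0, 0, 0], "claw": 0.0}, {"dp": [0.0637, 0.0345, -0.082], "angular": [0, 0, 0], "claw": 0.0}, {"dp": [0.0637, 0.0345, -0.082], "angular": [0, 0, 0], "claw": 0.0}]}}

```text
time_s: 23.28
tcp_pos: [0.5279, -0.0599, 0.0393]
tool_rot: [0.001, -0.282, 0.959, -0.0]
force: [-0.7, -0.7, -2.1]
finger_gap: 0.0281
grip_force: 20.0
```

Emit:
{"name": "move_arm", "arguments": {"increments": [{"dp": [0, 0, -0.001], "angular": [0, 0, 0], "claw": 0.0}, {"dp": [0, 0, -0.002], "angular": [0, 0, 0], "claw": 0.0}, {"dp": [0, 0, -0.002], "angular": [0, 0, 0], "claw": 0.0}, {"dp": [0, 0, -0.002], "angular": [0, 0, 0], "claw": 0.0}]}}

```text
time_s: 23.78
tcp_pos: [0.5279, -0.06, 0.0381]
tool_rot: [0.001, -0.283, 0.959, -0.0]
force: [-2.3, 1.1, 7.7]
finger_gap: 0.0276
grip_force: 20.0
```

Run:
```python
from h import *
save('scene','scene3'); s=save('wrist','w6')
i=load('scene3')['pixels'][90:230,210:370,::-1]
a=cv2.resize(i,None,fx=3,fy=3,interpolation=cv2.INTER_CUBIC)
cv2.imwrite('pics/c1.png',a)
W=cloud(s); P=W[190:225,225:345]; print(np.nanmedian(P[...,2]),[P[j,60].round(4) for j in (5,15,25,34)])
```

```text
0.02064003088902644 [array([ 0.5011, -0.076 ,  0.0128]), array([ 0.5048, -0.0737,  0.0203]), array([ 0.51  , -0.0703,  0.0213]), array([ 0.5149, -0.0672,  0.0216])]
```

View pics/c1.png

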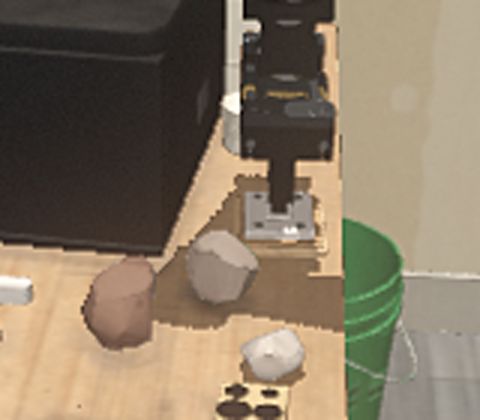

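The force has gone to 7.7 N upward and the plate top is at 0.0206 m, so the slide rests on the cork. I'll release and back off.

Emit:
{"name": "move_arm", "arguments": {"increments": [{"dp": [0, 0, 0], "angular": [0, 0, 0], "claw": 0.045}, {"dp": [0, 0, 0.001], "angular": [0, 0, 0], "claw": 0.045}, {"dp": [0, 0, 0.001], "angular": [0, 0, 0], "claw": 0.045}, {"dp": [0, 0, 0.02], "angular": [0, 0, 0], "claw": 0.045}, {"dp": [0, 0, 0.06], "angular": [0, 0, 0], "claw": 0.045}, {"dp": [-0.01, -0.005, 0.1], "angular": [0, 0, 0], "claw": 0.045}, {"dp": [-0.04, -0.02, 0.12], "angular": [0, 0, 0], "claw": 0.045}, {"dp": [-0.064, -0.02, 0.13], "angular": [0, 0, 0], "claw": 0.045}, {"dp": [-0.064, -0.01, 0.13], "angular": [0, 0, 0], "claw": 0.045}, {"dp": [-0.064, -0.01, 0.13], "angular": [0, 0, 0], "claw": 0.045}]}}

```text
time_s: 25.12
tcp_pos: [0.4639, -0.0694, 0.1665]
tool_rot: [0.0, -0.283, 0.959, -0.0]
force: [-0.6, -0.9, 0.7]
finger_gap: 0.0452
grip_force: 0.0
```

Run:
```python
from h import *
print(status.get_state()['tcp_pos'])
s=save('top','top4'); s5=save('scene','scene4')
for n,s in (('top',s),('scene',s5)):
    W=cloud(s); x,y,z=np.nan_to_num(W,nan=-9).transpose(2,0,1)
    for k,(gx,gy,h,rd) in dict(plate=(.525,-.059,.020,.055),fin=(.525,-.06,.07,.03)).items():
        m=(np.hypot(x-gx,y-gy)<rd)&(abs(z-h)<(.004 if k=='plate' else .006)); print(m.sum())
        if m.sum()>30: rect(s,m,h,n+k,5 if k=='plate' else 0); print(np.median(z[m]))
i=top=load('top4')['pixels'][130:300,160:430,::-1]
cv2.imwrite('pics/c2.png',cv2.resize(i,None,fx=2.9,fy=2.9,interpolation=cv2.INTER_CUBIC))
```

```text
[ 0.46386903 -0.06942774  0.16646754]
0
0
276
sceneplate c 525.8 -55.4 wh 58.4 83.4 a 33.6 px [303. 161.]
0.01976277759407541
33
scenefin c 524.3 -52.4 wh 12.9 37.3 a 31.7 px [303.5 144. ]
0.06905565565077065
```

View pics/c2.png

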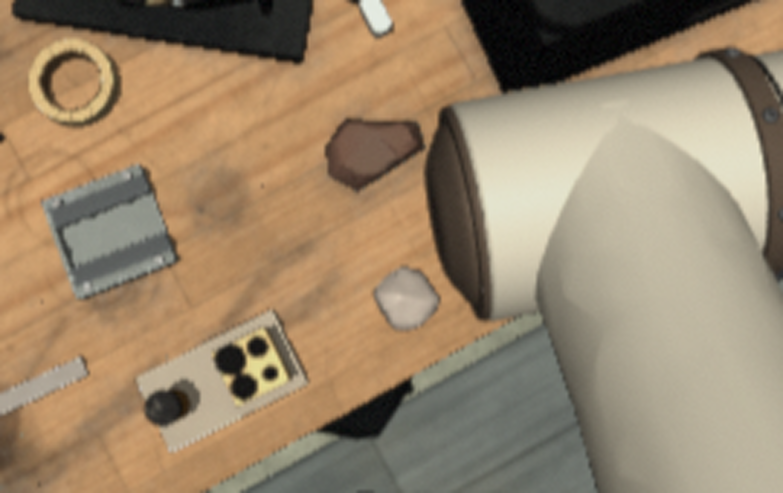

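The block (257,368) and vial (165,403) stand on the board, and the holder is empty. The arm hides the rest here, but the scene view puts the slide within about 4 mm and 1.5° of the rest. Next I'll fetch the block back.

Emit:
{"name": "move_arm", "arguments": {"increments": [{"dp": [-0.018, 0.055, 0], "angular": [0, 0, -1], "claw": 0.058}, {"dp": [-0.036, 0.11, 0], "angular": [0, 0, -2], "claw": 0.058}, {"dp": [-0.054, 0.165, 0], "angular": [0, 0, -3], "claw": 0.058}, {"dp": [-0.072, 0.22, 0], "angular": [0, 0, -4], "claw": 0.058}, {"dp": [-0.09, 0.275, 0], "angular": [0, 0, -5], "claw": 0.058}, {"dp": [-0.107, 0.3277, 0], "angular": [0, 0, -5], "claw": 0.058}, {"dp": [-0.107, 0.3277, -0.03], "angular": [0, 0, -5], "claw": 0.058}, {"dp": [-0.107, 0.3277, -0.07], "angular": [0, 0, -5], "claw": 0.058}, {"dp": [-0.107, 0.3277, -0.1], "angular": [0, 0, -5], "claw": 0.058}, {"dp": [-0.107, 0.3277, -0.12], "angular": [0, 0, -5], "claw": 0.058}, {"dp": [-0.107, 0.3277, -0.134], "angular": [0, 0, -5], "claw": 0.058}, {"dp": [-0.107, 0.3277, -0.134], "angular": [0, 0, -5], "claw": 0.058}, {"dp": [-0.107, 0.3277, -0.134], "angular": [0, 0, -5], "claw": 0.0}, {"dp": [-0.107, 0.3277, -0.134], "angular": [0, 0, -5], "claw": 0.0}, {"dp": [-0.107, 0.3277, -0.134], "angular": [0, 0, -5], "claw": 0.0}, {"dp": [-0.107, 0.3277, -0.134], "angular": [0, 0, -5], "claw": 0.0}], "force": 35}}

```text
time_s: 27.22
tcp_pos: [0.3567, 0.2581, 0.0331]
tool_rot: [0.001, -0.24, 0.971, 0.001]
force: [0.1, -0.2, 2.1]
finger_gap: 0.045
grip_force: 35.0
```

Run:
```python
from h import *
s=save('top','top5'); a=load('top0')
W=cloud(s); x,y,z=np.nan_to_num(W,nan=-9).transpose(2,0,1)
m=(np.hypot(x-.525,y+.059)<.055)&(abs(z-.020)<.004); print(m.sum()); rect(s,m,.02,'plate',5)
m=(np.hypot(x-.525,y+.059)<.072)&(abs(z-.013)<.012); rect(s,m,.012,'rest',5)
m=(np.hypot(x-.525,y+.06)<.03)&(abs(z-.07)<.008); rect(s,m,.07,'fin')
```

```text
720
plate c 522.2 -56.8 wh 68.5 86.0 a 32.3 px [385.9 186.1]
rest c 530.2 -52.3 wh 125.7 141.0 a 30.4 px [382.8 183.1]
fin c 525.2 -57.8 wh 13.8 28.9 a 32.0 px [392.5 180.4]
```

In the top view the fin is 1 mm from the rest's centre and the slide's angle is 32.0° against the rest's 32.7°. Now the block goes home.

Emit:
{"name": "move_arm", "arguments": {"increments": [{"dp": [0, 0, 0.02], "angular": [0, 0, 0], "claw": 0.0}, {"dp": [0, 0, 0.06], "angular": [0, 0, 0], "claw": 0.0}, {"dp": [0.01, 0.003, 0.085], "angular": [0, 0, 0], "claw": 0.0}, {"dp": [0.05, 0.013, 0.085], "angular": [0, 0, -2], "claw": 0.0}, {"dp": [0.1, 0.026, 0.085], "angular": [0, 0, -4], "claw": 0.0}, {"dp": [0.145, 0.038, 0.085], "angular": [0, 0, -6], "claw": 0.0}, {"dp": [0.168, 0.044, 0.08], "angular": [0, 0, -6], "claw": 0.0}, {"dp": [0.1725, 0.045, 0.05], "angular": [0, 0, -6], "claw": 0.0}, {"dp": [0.1725, 0.045, 0.02], "angular": [0, 0, -6], "claw": 0.0}, {"dp": [0.1725, 0.045, -0.002], "angular": [0, 0, -6], "claw": 0.0}, {"dp": [0.1725, 0.045, -0.012], "angular": [0, 0, -6], "claw": 0.0}, {"dp": [0.1725, 0.045, -0.016], "angular": [0, 0, -6], "claw": 0.0}, {"dp": [0.1725, 0.045, -0.016], "angular": [0, 0, -6], "claw": 0.0}, {"dp": [0.1725, 0.045, -0.017], "angular": [0, 0, -6], "claw": 0.0}]}}

```text
time_s: 29.02
tcp_pos: [0.5293, 0.3032, 0.0171]
tool_rot: [0.001, -0.189, 0.982, 0.0]
force: [-2.9, 0.3, 7.7]
finger_gap: 0.0449
grip_force: 35.0
```

Emit:
{"name": "move_arm", "arguments": {"increments": [{"dp": [0, 0, 0], "angular": [0, 0, 0], "claw": 0.058}, {"dp": [0, 0, 0.001], "angular": [0, 0, 0], "claw": 0.058}, {"dp": [0, 0, 0.03], "angular": [0, 0, 0], "claw": 0.058}, {"dp": [0, 0, 0.08], "angular": [0, 0, 0], "claw": 0.052}, {"dp": [-0.02, 0.002, 0.115], "angular": [0, 0, 0], "claw": 0.052}, {"dp": [-0.08, 0.007, 0.115], "angular": [0, 0, 3], "claw": 0.052}, {"dp": [-0.14, 0.014, 0.115], "angular": [0, 0, 6], "claw": 0.052}, {"dp": [-0.19, 0.0165, 0.115], "angular": [0, 0, 6], "claw": 0.052}, {"dp": [-0.204, 0.0165, 0.1], "angular": [0, 0, 6], "claw": 0.052}, {"dp": [-0.204, 0.0165, 0.07], "angular": [0, 0, 6], "claw": 0.052}, {"dp": [-0.204, 0.0165, 0.04], "angular": [0, 0, 6], "claw": 0.052}, {"dp": [-0.204, 0.0165, 0.02], "angular": [0, 0, 6], "claw": 0.052}, {"dp": [-0.204, 0.0165, 0.0134], "angular": [0, 0, 6], "claw": 0.052}, {"dp": [-0.204, 0.0165, 0.0134], "angular": [0, 0, 6], "claw": 0.052}, {"dp": [-0.204, 0.0165, 0.0134], "angular": [0, 0, 6], "claw": 0.0}, {"dp": [-0.204, 0.0165, 0.0134], "angular": [0, 0, 6], "claw": 0.0}, {"dp": [-0.204, 0.0165, 0.0134], "angular": [0, 0, 6], "claw": 0.0}, {"dp": [-0.204, 0.0165, 0.0134], "angular": [0, 0, 6], "claw": 0.0}], "force": 12}}

```text
time_s: 31.28
tcp_pos: [0.3249, 0.3194, 0.0293]
tool_rot: [0.0, -0.24, 0.971, 0.0]
force: [-1.3, -0.1, 1.6]
finger_gap: 0.0248
grip_force: 12.0
```

Emit:
{"name": "move_arm", "arguments": {"increments": [{"dp": [0, 0, 0.03], "angular": [0, 0, 0], "claw": 0.0}, {"dp": [0, 0, 0.07], "angular": [0, 0, 0], "claw": 0.0}, {"dp": [0.02, -0.006, 0.085], "angular": [0, 0, 0], "claw": 0.0}, {"dp": [0.06, -0.018, 0.085], "angular": [0, 0, -3], "claw": 0.0}, {"dp": [0.1, -0.03, 0.085], "angular": [0, 0, -6], "claw": 0.0}, {"dp": [0.13, -0.04, 0.08], "angular": [0, 0, -6], "claw": 0.0}, {"dp": [0.14, -0.043, 0.06], "angular": [0, 0, -6], "claw": 0.0}, {"dp": [0.14, -0.043, 0.03], "angular": [0, 0, -6], "claw": 0.0}, {"dp": [0.14, -0.043, 0.005], "angular": [0, 0, -6], "claw": 0.0}, {"dp": [0.14, -0.043, -0.01], "angular": [0, 0, -6], "claw": 0.0}, {"dp": [0.14, -0.043, -0.0155], "angular": [0, 0, -6], "claw": 0.0}, {"dp": [0.14, -0.043, -0.0155], "angular": [0, 0, -6], "claw": 0.0}, {"dp": [0.14, -0.043, -0.016], "angular": [0, 0, -6], "claw": 0.0}]}}

```text
time_s: 32.9
tcp_pos: [0.4653, 0.2767, 0.0137]
tool_rot: [0.001, -0.189, 0.982, 0.001]
force: [-0.1, 0.6, -0.4]
finger_gap: 0.0245
grip_force: 12.0
```

Now release the vial, rise, and back away toward the robot for a clear final check.

Emit:
{"name": "move_arm", "arguments": {"increments": [{"dp": [0, 0, -0.0005], "angular": [0, 0, 0], "claw": 0.05}, {"dp": [0, 0, -0.0005], "angular": [0, 0, 0], "claw": 0.05}, {"dp": [0, 0, 0], "angular": [0, 0, 0], "claw": 0.05}, {"dp": [0, 0, 0.03], "angular": [0, 0, 0], "claw": 0.05}, {"dp": [0, 0, 0.08], "angular": [0, 0, 0], "claw": 0.05}, {"dp": [0, 0, 0.14], "angular": [0, 0, 0], "claw": 0.05}, {"dp": [-0.03, -0.05, 0.17], "angular": [0, 0, 0], "claw": 0.05}, {"dp": [-0.05, -0.1, 0.17], "angular": [0, 0, 0], "claw": 0.05}, {"dp": [-0.06, -0.14, 0.17], "angular": [0, 0, 0], "claw": 0.05}, {"dp": [-0.06, -0.14, 0.17], "angular": [0, 0, 0], "claw": 0.05}, {"dp": [-0.06, -0.14, 0.17], "angular": [0, 0, 0], "claw": 0.05}]}}

```text
time_s: 34.28
tcp_pos: [0.4053, 0.1365, 0.1834]
tool_rot: [0.001, -0.189, 0.982, 0.0]
force: [0.4, -0.9, -0.0]
finger_gap: 0.0504
grip_force: 0.0
```

Run:
```python
from h import *
st=status.get_state(); print(st['time_s'],st['tcp_pos'],st['force'],st['grip_force'])
for n in ('top','scene'):
    for t in ('0','9'):
        s=save(n,n+'9') if t=='9' else load(n+'0')
        W=cloud(s); x,y,z=np.nan_to_num(W,nan=-9).transpose(2,0,1)
        for k,(gx,gy,h,rd) in dict(block=(.528,.303,.045,.045),vial=(.465,.276,.06,.025),tape=(.57,.42,.024,.06),stone=(.411,.14,.03,.04),fin=(.526,-.059,.07,.03),plate=(.526,-.059,.02,.055)).items():
            m=(np.hypot(x-gx,y-gy)<rd)&(abs(z-h)<(.004 if k=='plate' else .007))
            if m.sum()>20: rect(s,m,h,n+t+k,7 if k in('block','plate') else 0)
i=load('top9')['pixels'][130:300,130:430,::-1]
cv2.imwrite('pics/c3.png',cv2.resize(i,None,fx=2.66,fy=2.66,interpolation=cv2.INTER_CUBIC))
```

```text
34.275 [0.40528444 0.13646937 0.18338192] [ 0.44804754 -0.9197685  -0.01263429] 0.0
top0block c 526.2 302.3 wh 46.4 45.5 a 19.9 px [229. 179.]
top0vial c 462.6 275.1 wh 24.3 24.2 a 1.1 px [239.5 206.5]
top0tape c 577.8 410.4 wh 66.4 67.8 a 1.1 px [184.5 158. ]
top0stone c 408.2 141.7 wh 44.5 42.9 a 37.7 px [299.3 233.2]
top0plate c 543.3 -80.4 wh 24.8 16.8 a 7.2 px [396.5 176. ]
top9block c 526.1 303.0 wh 46.9 45.0 a 22.0 px [228.7 179. ]
top9vial c 463.7 276.2 wh 25.1 24.8 a 46.3 px [239. 206.]
top9tape c 577.8 410.4 wh 66.4 67.8 a 1.1 px [184.5 158. ]
top9fin c 525.2 -57.8 wh 13.8 28.9 a 32.0 px [392.5 180.4]
top9plate c 523.4 -58.6 wh 66.7 84.4 a 33.6 px [386.4 185.3]
scene0block c 524.8 307.5 wh 47.9 54.2 a 20.3 px [212.  214.9]
scene0vial c 462.0 280.8 wh 24.5 33.8 a 36.9 px [244.  212.5]
scene0tape c 588.7 438.1 wh 14.3 62.4 a 61.3 px [144.7 244.1]
scene0stone c 407.8 147.1 wh 41.0 49.7 a 26.3 px [300.6 204.6]
scene9block c 524.8 308.5 wh 47.7 54.8 a 22.3 px [211.9 215.1]
scene9vial c 462.0 280.9 wh 24.5 33.9 a 36.9 px [244.  212.5]
scene9tape c 589.3 438.0 wh 13.8 61.5 a 60.3 px [144.4 243.8]
scene9stone c 406.6 147.7 wh 39.9 50.2 a 32.6 px [301. 205.]
scene9plate c 524.3 -53.7 wh 57.9 89.0 a 32.6 px [303.  161.5]
```

View pics/c3.png

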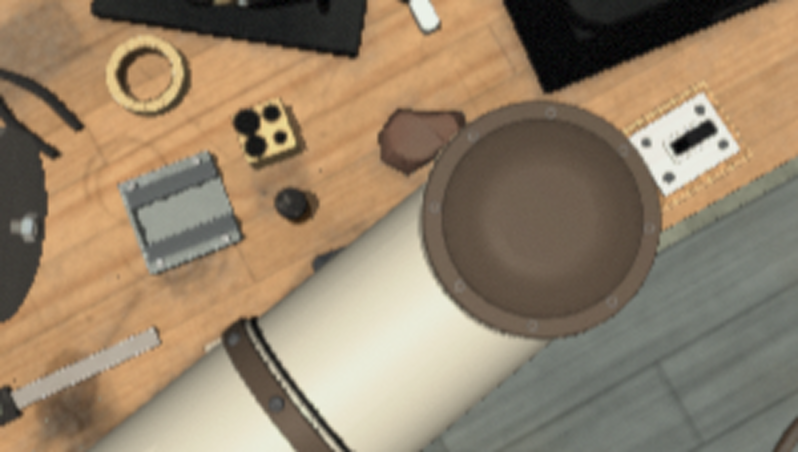

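The block (268,133) and vial (295,205) are within about 1 mm of where they started. The slide lies centred on the cork rest at (690,145), the tape and stone haven't moved, and the gripper is clear. Handing in.

```bash
python3 -c "
from plant import ticket
print(ticket.hand_in())"
```

```text
the job is handed in; nothing more can be done
None
```

The job is handed in at about 34 s (no verdict came back): my last camera check had the slide flat on the cork rest, about 1 mm off centre, the block and vial standing within about 1 mm of their starting places, and the tape and stone unmoved.

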